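# Set a kiln controller four clicks up

## Robot

A 6-joint arm with a two-finger parallel gripper is mounted at the origin on a cart in front of the work surface, level with it; the furniture and walls round the work are solid. World frame = base frame: x ahead of the robot, y to its left, z up, the work surface at z = 0. Lengths are in m, angles in rad, forces in N, time in s.
With the tool pointing down it reaches from about 0.3 to 0.875 m from the base axis. Payload 4.2 kg.
Tool frame: the origin (TCP) lies midway between the tips of the shut fingers; the grasp point (between the pads) lies ctrl.tcp_to_grasp behind it (ctrl.tcp_to_grasp is the distance from the TCP to the grasp point, in m); z points along the fingers, y is the direction in which the jaws open and shut (so a half turn about z gives the same grasp; the last joint's range is limited). The gripper opens to 85 mm and grips with 20 to 120 N. Pads are 22 mm wide; open, the fingers measure 114 mm over their backs; the gripper's body (76 mm by 85 mm) begins 54 mm behind the grasp point. The pads swing forward as they close: fully open they stand 13 mm farther back than shut.
Start: joints at [1.26, 0.32, 1.565, -0, 1.257, -0.02], TCP at [0.165, 0.551, 0.231] pointing down, gripper open.
Joint ranges: [-3.11, 3.11], [-0.84, 2.01], [0.21, 2.61], [-1.34, 4.49], [0.05, 2.63], [-2.56, 2.56]. Speed limits (rad/s): [2.57, 2.57, 3.14, 3.14, 3.14, 3.14].

## Interface

Orientations are given as a unit quaternion [x, y, z, w].
In Python, from workcell import ctrl gives the robot as it stands. The module is installed in compiled form; this text tells all that it offers.
- The arm moves only by the shell command python3 -m crank 'ROWS' [FORCE]. ROWS is JSON, one flat list of numbers, 5 for each row, row after row: the shift along the tool's x, y, z in mm, then the turn about the tool's z in degrees, then the closure, from -1 (fully open) to 1 (shut). In form: [dx, dy, dz, roll, gripper, dx, dy, dz, roll, gripper, ...]. A call has 1 to 10 rows; each row is the pose to reach, as a shift and turn from the pose commanded when the call began, along the tool's axes at that moment; what a row does not reach only later rows make up. A row lasts 1/8 s, in which the tool goes at most 62.5 mm and 10.7 degrees, less where a joint would pass 70% of its speed; a pose out of reach is approached as far as the arm can. A call with a gripper value outside its range is refused whole. The fingers move at their own pace and stop on an object; FORCE is the grip in N (left out, the last holds). Time passes only in rows, so rows that repeat a pose let the fingers close. It gives the time, the measured TCP pose, the force and the opening at its end, in the units of the state.
- ctrl.read_state(): the state, without advancing time (a new reading comes with each control period).
- ctrl.camera(name): name is "side" or "top" or "wrist"; returns (picture, depth): 420x560x3 uint8, red, green, blue; 420x560 float32, m along the optical axis (not along the pixel's ray), 0 where there is no reading.
- ctrl.get_calibration(name): a dict with "vertical_fov" (degrees; the focal length in pixels is half the picture's height over the tangent of half this angle, whatever the lens; pixels are square), "cx", "cy" (the principal point, pixels), "dist" ([k1, k2, p1, p2, k3] as OpenCV has them; the pictures are not rectified), "eye" and "rotation" of the camera in the world; the wrist camera has in their place "tool_from_camera" (4x4, takes a point from camera to tool coordinates, whose origin is the TCP and whose axes are the flange's). Camera axes: x right, y up, looking along -z (the intrinsics and any distortion apply to the point x, -y, -z); pixel columns grow to the right and rows downward; lengths in m; the calibration is good to about 2 mm. A picture is of the moment at which its call begins: read the wrist's pose just before it. get_calibration takes no time and is no camera call.
- ctrl.hand_in(): hands the job in, once; it reports no verdict.
The state is a dict: "t": time; "q": joint angles; "joint_vel": joint speeds; "effort": joint torques, N m; "ee_pos": TCP position; "ee_rot": TCP orientation; "force": force on the tool from outside, world axes, zero at the start; "torque": the same for the moment, N m; "width": finger opening in m.
Only numpy, scipy, OpenCV 4.12 (cv2) and the standard library are available. Lean on these libraries where they do the work, as an engineer would, in place of code of your own. Each camera call takes 0.05 s, during which the arm holds its last target.

## Task

With a fingertip against its steel peg, push the big click-stop dial of the kiln controller round clockwise (seen from above) by exactly four clicks and leave it resting in that click. Only then press the round button on the controller fully down to store the setting, and let it come up again. Push gently, do not grip or pinch anything, leave the small dial as it stands and do not shift the things lying around.

Things in the scene. Friction and masses are not known exactly. Their poses are not given: they have to be found in the camera images.
- controller: Kiln controller: grey box 130 (its x) x 180 (its y) x 56 mm high with an aluminium top panel, fixed to the table. Origin at the centre of its underside, z up; its y axis points from the button towards the big dial, its x axis points away from the robot (within about 0.4 rad). On the top panel: the big click dial, axis at (0, 42) mm; the round button at (-36, -58) mm; a small dial at (6, -30) mm; a flat blank display.
- click_dial (a joint): Angle of the big click dial, rad: 0 at the start, growing clockwise seen from above. One click is 30 degrees (0.5236 rad); it rests by itself in every click, pulled to the nearest one, and four clicks are 2.094 rad. Between clicks it needs about 0.1 N m (4 to 5 N sideways on the peg); half way to the next click it lets go and snaps on into it, ahead of the finger. Fixed stops at -2 and +8 clicks. How the peg points at the start differs from time to time; there is no scale.
- dial_axis (a point): Point on the dial's vertical axis on the flat top of its disc, 69 mm above the table. The black knurled disc is 60 mm across and 12 mm high.
- dial_peg (a point): Centre of the top end of the steel finger peg, 93 mm above the table. The peg is an upright cylinder 9 mm in diameter, standing 24 mm above the disc, 22 mm out from the dial's axis, and goes round with the dial.
- set_button_top (a point): Centre of the top of the round grey push button, 26 mm across, 78 mm above the table when up, in a black collar 42 mm across whose rim stands 10 mm lower; it moves straight down 6 mm against a spring (about 5 N at the bottom) and comes up again when let go.
- set_button (a joint): How far the button is pressed, m: 0 up, 0.006 fully down.
- trim_dial (a joint): Angle of the small plain dial (24 mm across, 13 mm high, no peg) between the big dial and the button, rad: 0 at the start. To be left alone.
- pliers: Flat pliers, 56 x 146 x 13 mm, lying on the table left of the controller; a bystander. Origin at the centre of its underside.
- wax_block: Block of beeswax, 43 x 64 x 26 mm, lying in front of the controller; a bystander. Origin at the centre of its underside.
- matchbox: Matchbox, 36 x 53 x 15 mm, lying in front of the controller; a bystander. Origin at the centre of its underside.
- tape_roll: Roll of tape, 67 mm across, 19 mm high, lying right of the controller; a bystander. Origin at the centre of its underside.
- flat_file: Flat file with a wooden handle, 26 x 255 x 26 mm, lying behind the controller; a bystander. Origin at the centre of its underside.

How it is judged:
On the way, in this order (a step that is already met when the one before it is completed fails the run):
1. the big dial rests four clicks clockwise from where it stood, the button still up (value of joint click_dial between 1.964 and 2.224 rad and value of joint set_button below 0.0015 m), for 0.3 s.
2. the button is pressed fully down with the dial at four clicks (value of joint click_dial between 1.964 and 2.224 rad and value of joint set_button above 0.0048 m), for 0.05 s.
At the end, for the whole second after the job is handed in: The big dial rests at four clicks clockwise (2.094 rad, within 0.13 rad), the button is up again (within 1.5 mm), the small dial is within 0.2 rad of its start, and every bystander lies within 20 mm of where it was (all of step 1 and value of joint trim_dial between -0.2 and 0.2 rad and velocity of joint click_dial between -0.1 and 0.1 rad/s and distance of each of pliers, wax_block, matchbox, tape_roll, flat_file from where it was at the start of the episode below 0.02 m); the robot touches nothing.
It fails at once if the button is pressed (3 mm or more) while the dial is not at four clicks (value of joint set_button above 0.003 m and not (value of joint click_dial between 1.964 and 2.224 rad)).
It fails at once if the dial is gripped or shoved hard (more than 18 N between the fingers and the dial) (contact force between the fingers and click_dial above 18 N).
It fails at once if the small dial is turned by more than 0.2 rad (value of joint trim_dial above 0.2 rad or value of joint trim_dial below -0.2 rad).
It fails at once if a bystander is shifted or lifted by more than 20 mm (distance of any of pliers, wax_block, matchbox, tape_roll, flat_file from where it was at the start of the episode above 0.02 m).
It also fails if it takes over 54 s, if anything falls off the work surface, if the arm or the gripper's body presses on something with over 40 N, if the wrist force passes 120 N, or if a joint passes its speed limit or range.

## Working session

There is one attempt and no reset: what is moved stays moved. The work goes in short steps, Python scripts to look and compute and a shell command to move; the robot and the scene stay as the last step left them, time stands still between calls to the robot, and variables do not carry over. Pictures are saved under pics/ and viewed, and the job is handed in when it is done.

```bash
mkdir -p pics; ls; python3 - <<'E'
from workcell import ctrl
import cv2
s=ctrl.read_state();print(s, ctrl.tcp_to_grasp)
for n in("side","top"):
    p,d=ctrl.camera(n);cv2.imwrite(f"pics/{n}0.png",p[:,:,::-1]);c=ctrl.get_calibration(n);print(n,c)
print(ctrl.get_calibration("wrist"))
E
```

```text
pics
{'t': 0.0, 'q': array([ 1.25999431e+00,  3.20304843e-01,  1.56568339e+00, -2.51876346e-05,
        1.25742591e+00, -1.99738492e-02]), 'joint_vel': array([-2.44814507e-03, -3.91526547e-04,  1.81154776e-04, -2.12719894e-03,
        4.24277085e-05,  3.25387386e-04]), 'effort': array([-2.07898986e-03, -4.15532327e+01, -2.34155774e+01, -1.06230773e-04,
        8.28613032e-03,  1.59629434e-05]), 'ee_pos': array([0.16472175, 0.55039171, 0.23047315]), 'ee_rot': array([ 1.44898245e-01,  9.89446143e-01, -9.00289745e-04, -1.38127034e-04]), 'force': array([ 0.14851585, -1.15052219,  0.43881017]), 'torque': array([-0.01606893,  0.05737473,  0.04904958]), 'width': 0.0850956639688724} 0.0187
side {'vertical_fov': 56.71939452626452, 'cx': 283.04943206578093, 'cy': 214.95802372853913, 'dist': array([-0.02850233,  0.        ,  0.        ,  0.        ,  0.        ]), 'eye': array([ 0.19769938, -0.47394805,  0.57150404]), 'rotation': array([ 0.45007273, -0.1087686 , -0.22462039,  0.85740866])}
top {'vertical_fov': 45.311528658608694, 'cx': 284.8114593577824, 'cy': 216.0823778543663, 'dist': array([-0.17764608,  0.        ,  0.        ,  0.        ,  0.        ]), 'eye': array([0.37968882, 0.13837809, 1.03570135]), 'rotation': array([ 0.05101629, -0.06134592, -0.70119378,  0.70849227])}
{'vertical_fov': 58.091854710088455, 'cx': 285.15019158948587, 'cy': 210.43471388627705, 'dist': array([-0.05141509,  0.        ,  0.        ,  0.        ,  0.        ]), 'tool_from_camera': array([[-7.42530917e-04,  9.62550370e-01,  2.71101889e-01,
         6.90524490e-02],
       [ 9.99999712e-01,  7.56491256e-04,  5.30050357e-05,
         6.71498218e-04],
       [-1.54066192e-04,  2.71101850e-01, -9.62550655e-01,
        -1.42346168e-01],
       [ 0.00000000e+00,  0.00000000e+00,  0.00000000e+00,
         1.00000000e+00]])}
```

View pics/top0.png

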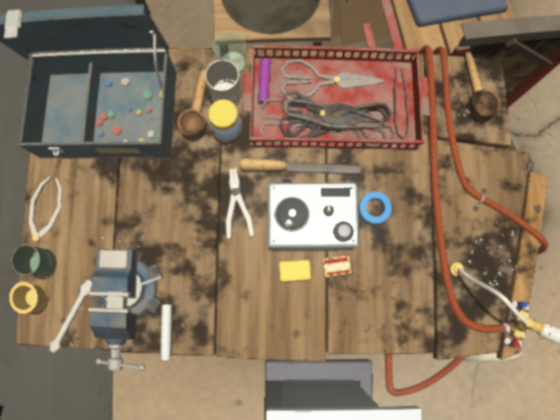

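View pics/side0.png

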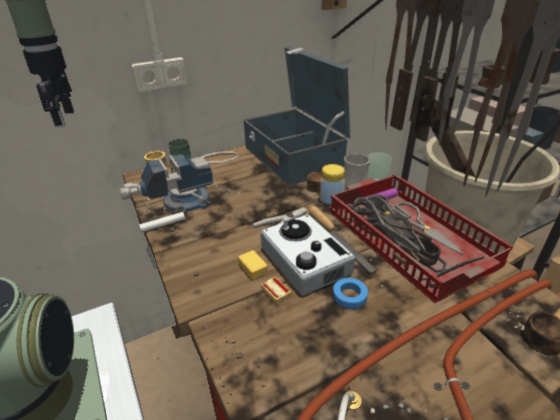

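```bash
cat > h.py <<'E'
import numpy as np, cv2
from scipy.spatial.transform import Rotation as R
from workcell import ctrl
def cam(n,state=None):
    c=ctrl.get_calibration(n); f=210/np.tan(np.radians(c["vertical_fov"])/2)
    K=np.array([[f,0,c["cx"]],[0,f,c["cy"]],[0,0,1]])
    if n=="wrist":
        T=np.eye(4);T[:3,:3]=R.from_quat(state["ee_rot"]).as_matrix();T[:3,3]=state["ee_pos"]
        M=T@c["tool_from_camera"]; return K,c["dist"],M[:3,3],M[:3,:3]
    return K,c["dist"],c["eye"],R.from_quat(c["rotation"]).as_matrix()
F=np.diag([1,-1,-1.])
def ray(C,px,z):
    K,d,e,Rm=C
    u=cv2.undistortPoints(np.array(px,float).reshape(-1,1,2),K,d).reshape(-1,2)
    v=np.c_[u,np.ones(len(u))]@F@Rm.T
    return e+v*((z-e[2])/v[:,2])[:,None]
def proj(C,P):
    K,d,e,Rm=C
    Q=(np.array(P,float).reshape(-1,3)-e)@Rm@F
    return cv2.projectPoints(Q,np.zeros(3),np.zeros(3),K,d)[0].reshape(-1,2)
def big(n,p,box,s):
    x0,y0,x1,y1=box
    cv2.imwrite(f"pics/{n}.png",cv2.resize(p[y0:y1,x0:x1,::-1],None,fx=s,fy=s,interpolation=cv2.INTER_CUBIC))
E
python3 - <<'E'
from h import *
C=cam("top")
print(proj(C,[[.165,.551,.231],[0,0,0],[.4,0,0],[.4,.2,0]]))
p=cv2.imread("pics/top0.png")[:,:,::-1]; big("top0c",p,(225,150,405,290),4.4)
p=cv2.imread("pics/side0.png")[:,:,::-1]; big("side0c",p,(225,190,385,310),5)
E
```

```text
[[ 26.36088709 418.68267972]
 [343.24904992 481.56375187]
 [344.47384587 286.88418585]
 [247.00725108 286.06997031]]
```

View pics/top0c.png

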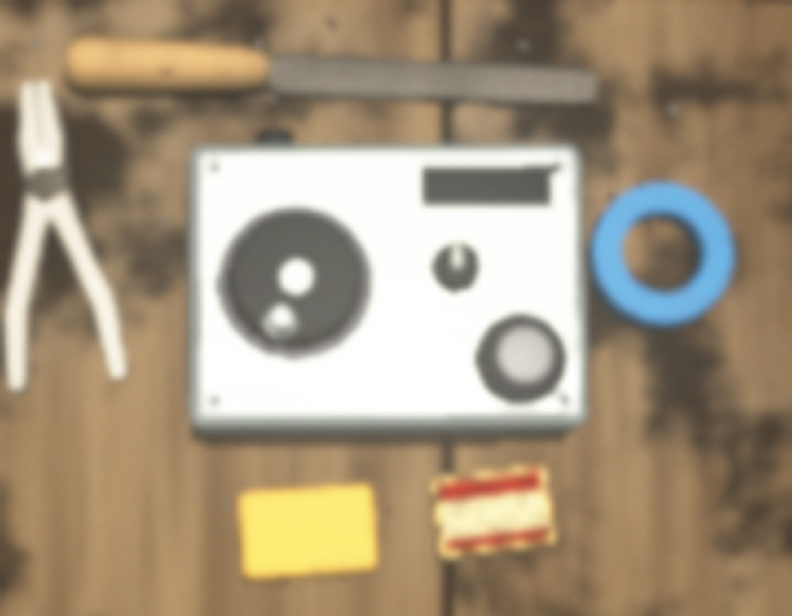

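View pics/side0c.png

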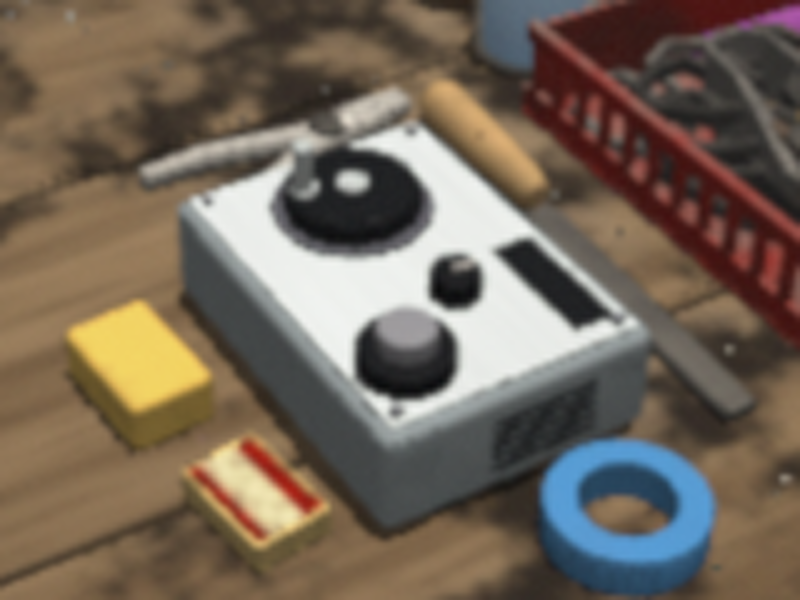

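```bash
python3 - <<'E'
from h import *
T=cam("top");S=cam("side")
t=lambda x,y:(225+(x+.5)/4.4-.5,150+(y+.5)/4.4-.5)
s=lambda x,y:(225+(x+.5)/5-.5,190+(y+.5)/5-.5)
# masks in top image
p=cv2.imread("pics/top0.png");g=cv2.cvtColor(p,cv2.COLOR_BGR2GRAY)
m=(g[180:255,262:362]<140).astype(np.uint8)
cs,_=cv2.findContours(m,cv2.RETR_EXTERNAL,cv2.CHAIN_APPROX_NONE)
for c in cs:
    if len(c)>15:
        e=cv2.fitEllipse(c);ce=np.array(e[0])+[262,180];print(ce,e[1],cv2.contourArea(c),[ray(T,ce,z)[0].round(4) for z in(.057,.066,.068)])
print("top axis cap",ray(T,t(296,277),.07),"peg",ray(T,t(278,320),.093),ray(T,t(280,314),.093),"btn",ray(T,t(523,353),.078),"trim",ray(T,t(456,268),.07))
print("side axis cap",ray(S,s(352,182),.07),"peg",ray(S,s(304,147),.093),"btn",ray(S,s(407,329),.078),"trim",ray(S,s(458,264),.07))
for nm,pts in(("box",[(193,150),(580,148),(585,420),(195,422)]),):
    print(ray(T,[t(*q) for q in pts],.056).round(4))
E
```

```text
[342.9805069  231.19643021] (18.095123291015625, 18.207792282104492) 257.0 [array([0.508 , 0.0099, 0.057 ]), array([0.5068, 0.0111, 0.066 ]), array([0.5065, 0.0114, 0.068 ])]
[328.1116333  210.62756348] (7.75326681137085, 8.646554946899414) 33.0 [array([0.5487, 0.0392, 0.057 ]), array([0.5472, 0.0401, 0.066 ]), array([0.5468, 0.0403, 0.068 ])]
[291.49131584 213.43500519] (31.09723472595215, 31.3817081451416) 765.0 [array([0.5422, 0.1116, 0.057 ]), array([0.5407, 0.1119, 0.066 ]), array([0.5404, 0.1119, 0.068 ])]
[336.5118866  191.82346916] (6.956751346588135, 37.990394592285156) 167.0 [array([0.587 , 0.0221, 0.057 ]), array([0.5851, 0.0232, 0.066 ]), array([0.5846, 0.0234, 0.068 ])]
[312.89697266 214.75749588] (87.13705444335938, 108.32432556152344) 926.5 [array([0.5401, 0.0693, 0.057 ]), array([0.5386, 0.07  , 0.066 ]), array([0.5383, 0.0701, 0.068 ])]
[309.5 180.5] (0.0, 1.0) 9.0 [array([0.6093, 0.0761, 0.057 ]), array([0.6072, 0.0767, 0.066 ]), array([0.6067, 0.0768, 0.068 ])]
[279.74720383 180.99733019] (2.112009048461914, 43.967308044433594) 47.5 [array([0.6075, 0.1355, 0.057 ]), array([0.6054, 0.1355, 0.066 ]), array([0.605 , 0.1355, 0.068 ])]
top axis cap [[0.54178654 0.11122518 0.07      ]] peg [[0.51906469 0.11949425 0.093     ]] [[0.5216867  0.11865411 0.093     ]] btn [[0.50786003 0.01168382 0.078     ]] trim [[0.54667757 0.04020003 0.07      ]]
side axis cap [[0.54113263 0.111074   0.07      ]] peg [[0.52038382 0.1160056  0.093     ]] btn [[0.50582094 0.00872618 0.078     ]] trim [[0.55014042 0.04063683 0.07      ]]
[[ 0.6019  0.1579  0.056 ]
 [ 0.6053 -0.0184  0.056 ]
 [ 0.4809 -0.0189  0.056 ]
 [ 0.4783  0.1553  0.056 ]]
```

```bash
python3 - <<'E'
from h import *
p,d=ctrl.camera("top"); C=cam("top");K,di,e,Rm=C
vv,uu=np.mgrid[0:420:2,0:560:2]
u=cv2.undistortPoints(np.c_[uu.ravel(),vv.ravel()].astype(float).reshape(-1,1,2),K,di).reshape(-1,2)
D=d[::2,::2].ravel()
P=e+(np.c_[u,np.ones(len(u))]*D[:,None])@F@Rm.T
ok=D>0
for a,b in((.1,.3),(.3,.5),(.5,.65)):
  for y0 in np.arange(-.2,.65,.1):
    k=ok&(P[:,0]>a)&(P[:,0]<b)&(P[:,1]>y0)&(P[:,1]<y0+.1)
    if k.any(): print(a,b,round(y0,2),P[k,2].max().round(3),k.sum())
s=ctrl.read_state()
Rt=R.from_quat(s["ee_rot"]).as_matrix();print(Rt.round(3))
print((np.array([.505,.085,.30])-s["ee_pos"])@Rt*1000)
E
```

```text
0.1 0.3 -0.2 0.005 633
0.1 0.3 -0.1 0.005 787
0.1 0.3 0.0 0.005 820
0.1 0.3 0.1 0.005 572
0.1 0.3 0.2 0.005 399
0.1 0.3 0.3 0.106 398
0.1 0.3 0.4 0.122 429
0.1 0.3 0.5 0.254 328
0.1 0.3 0.6 0.012 273
0.3 0.5 -0.2 0.02 1117
0.3 0.5 -0.1 0.07 1146
0.3 0.5 0.0 0.082 1237
0.3 0.5 0.1 0.058 1210
0.3 0.5 0.2 0.01 1188
0.3 0.5 0.3 0.049 1177
0.3 0.5 0.4 0.126 1345
0.3 0.5 0.5 0.019 850
0.3 0.5 0.6 0.088 1039
0.5 0.65 -0.2 0.023 835
0.5 0.65 -0.1 0.078 759
0.5 0.65 0.0 0.081 832
0.5 0.65 0.1 0.096 846
0.5 0.65 0.2 0.028 827
0.5 0.65 0.3 0.005 823
0.5 0.65 0.4 0.005 782
0.5 0.65 0.5 0.006 746
0.5 0.65 0.6 0.009 675
[[-0.958  0.287 -0.   ]
 [ 0.287  0.958 -0.001]
 [ 0.    -0.001 -1.   ]]
[-459.43379079 -348.50529544  -68.8705269 ]
```

```bash
python3 -m crank '[-30,-20,-50,0,1, -80,-60,-70,0,1, -130,-100,-70,0,1, -185,-140,-70,0,1, -240,-180,-70,0,1, -295,-222,-70,0,1, -345,-260,-70,0,1, -395,-300,-65,0,1, -440,-335,-55,0,1, -459,-348,-50,0,1]' 20
python3 - <<'E'
from h import *
s=ctrl.read_state();print(s["q"],s["width"],s["ee_pos"],s["force"])
p,d=ctrl.camera("wrist");big("w1",p,(0,0,560,420),1)
p,d=ctrl.camera("side");big("s1",p,(200,80,440,320),2.5)
E
```

```text
t: 1.4
ee_pos: [0.5058, 0.0835, 0.2808]
ee_rot: [0.146, 0.989, -0.0, -0.0]
force: [-0.2, -0.1, 0.3]
width: -0.0001
[ 1.41247598e-01  1.92183331e-01  1.61483015e+00 -6.85795880e-05
  1.33475712e+00 -1.13682686e+00] -0.00013071355327883406 [0.50578127 0.08351355 0.28081545] [-0.24792432 -0.06574711  0.337865  ]
```

View pics/w1.png

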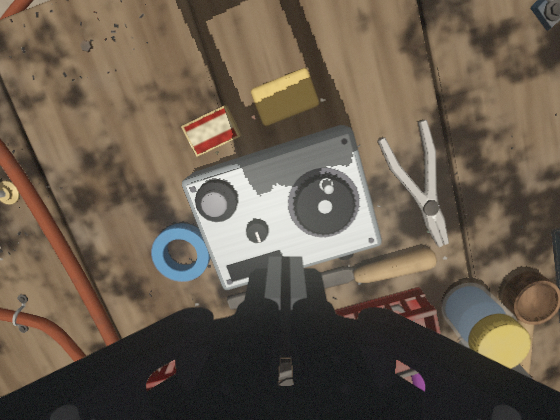

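View pics/s1.png

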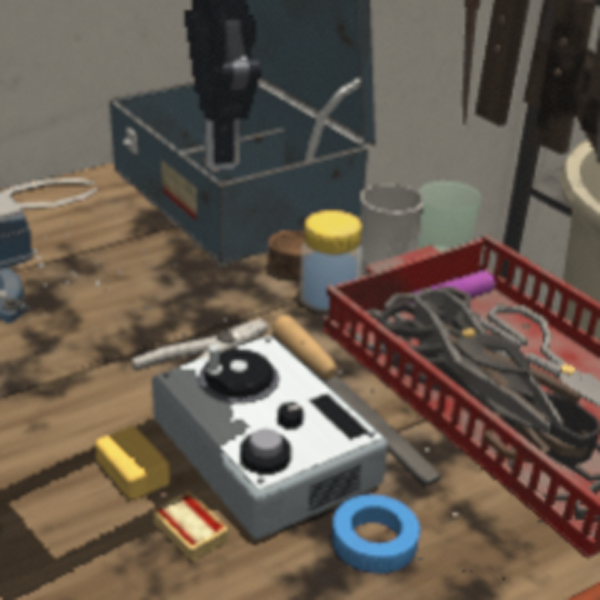

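```bash
python3 - <<'E'
from h import *
s=ctrl.read_state();C=cam("wrist",s)
K,di,e,Rm=C
Rt=R.from_quat(s["ee_rot"]).as_matrix()
for q in([0,0,0],[11,0,0],[11,15,0],[11,-15,0],[11,8,0],[-11,0,0],[11,15,-20]): print(q,proj(C,s["ee_pos"]+Rt@(np.array(q)/1000)).round(1))
p=cv2.imread("pics/w1.png")[:,:,::-1]; big("w1c",p,(170,110,390,320),3.5)
E
```

```text
[0, 0, 0] [[283.6 278. ]]
[11, 0, 0] [[283.5 253.2]]
[11, 15, 0] [[320.6 253.2]]
[11, -15, 0] [[246.5 253.2]]
[11, 8, 0] [[303.3 253.2]]
[-11, 0, 0] [[283.6 301.8]]
[11, 15, -20] [[325.7 274.6]]
```

View pics/w1c.png

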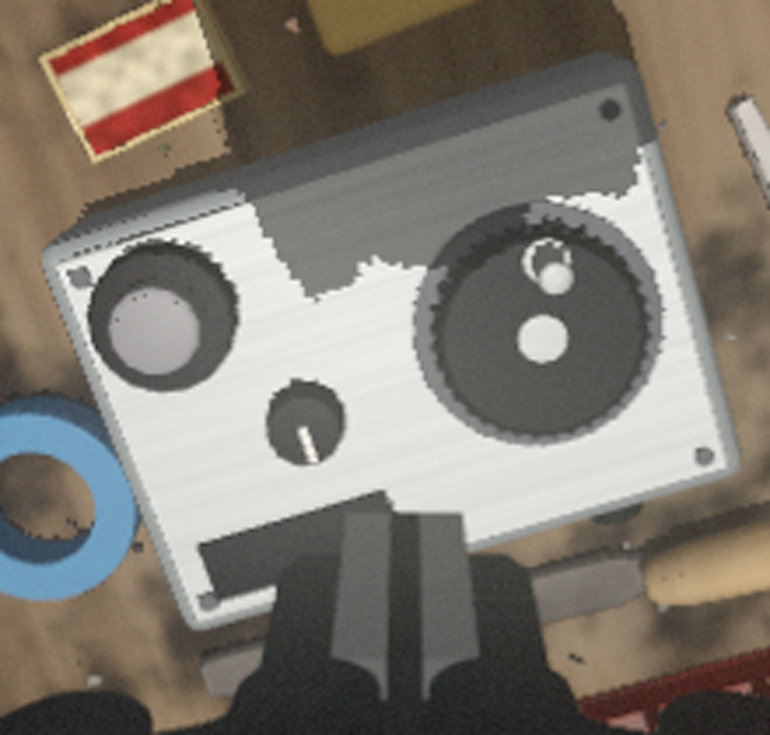

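```bash
python3 - <<'E'
from h import *
s=ctrl.read_state();p,d=ctrl.camera("wrist");C=cam("wrist",s);K,di,e,Rm=C
T=ctrl.get_calibration("wrist")["tool_from_camera"]
vv,uu=np.mgrid[250:330,220:350]
u=cv2.undistortPoints(np.c_[uu.ravel(),vv.ravel()].astype(float).reshape(-1,1,2),K,di).reshape(-1,2)
P=((np.c_[u,np.ones(len(u))]*d[vv,uu].ravel()[:,None])@F@T[:3,:3].T+T[:3,3])*1000
k=(d[vv,uu].ravel()>.03)&(P[:,2]<8)
P=P[k]
for z in range(-50,8,4):
    q=P[(P[:,2]>=z)&(P[:,2]<z+4)]
    if len(q): print(z,len(q),q[:,0].min().round(1),q[:,0].max().round(1),q[:,1].min().round(1),q[:,1].max().round(1))
# refine dial from wrist
t=lambda x,y:(170+(x+.5)/3.5-.5,110+(y+.5)/3.5-.5)
print("cap",ray(C,t(543,338),.069),"peg",ray(C,t(556,278),.093),"pegbase",ray(C,t(547,262),.069),"btn",ray(C,t(154,331),.078),"trim",ray(C,t(305,424),.066))
E
```

```text
-50 862 6.3 14.4 -18.2 19.1
-46 754 4.5 14.7 -19.0 19.8
-42 285 0.8 13.5 -18.5 19.8
-38 591 -0.4 12.0 -5.7 7.2
-34 265 6.8 12.0 -12.9 14.5
-30 424 6.5 12.0 -12.9 14.4
-26 395 6.5 12.1 -12.8 14.4
-22 366 6.4 12.0 -12.8 14.2
-18 353 6.3 11.8 -12.7 14.3
-14 311 6.6 12.0 -12.8 14.2
-10 235 6.5 12.0 -12.1 13.2
-6 70 10.6 11.8 -5.7 7.2
cap [[0.54227197 0.11189579 0.069     ]] peg [[0.5210922  0.11869006 0.093     ]] pegbase [[0.52194395 0.11862114 0.069     ]] btn [[0.50724777 0.01203016 0.078     ]] trim [[0.5478116  0.04064303 0.066     ]]
```

```bash
cat > rel.py <<'E'
from h import *
s=ctrl.read_state();Rt=R.from_quat(s["ee_rot"]).as_matrix()
A=np.array([.5421,.1117,.069])
print("t",s["t"],"pos",s["ee_pos"].round(4),"tcp rel axis in tool mm",((s["ee_pos"]-A)@Rt*1000).round(1),"yang",np.degrees(np.arctan2(Rt[1,1],Rt[0,1])).round(2),"F tool",(s["force"]@Rt).round(1),"q",s["q"].round(2))
E
python3 rel.py
```

```text
t 1.55 pos [0.5052 0.0843 0.2802] tcp rel axis in tool mm [  27.8  -37.1 -211.1] yang 73.13 F tool [ 0.2  0.3 -0.7] q [ 0.14  0.19  1.62  0.    1.34 -1.13]
```

```bash
python3 -m crank '[-6,10,45,0,1, -6,10,90,0,1, -6,10,130,0,1, -6,10,160,0,1, -6,10,180,0,1, -6,10,192,0,1, -6,10,199,0,1, -6,10,204,0,1, -6,10,205,0,1, -6,10,205,0,1]'; python3 rel.py
python3 - <<'E'
from h import *
p,d=ctrl.camera("wrist");big("w2",p,(0,0,560,420),1.4)
p,d=ctrl.camera("side");big("s2",p,(220,150,380,310),3.7)
E
```

```text
t: 2.8
ee_pos: [0.5137, 0.0938, 0.0767]
ee_rot: [0.145, 0.989, 0.0, 0.0]
force: [-0.5, -0.3, -0.3]
width: 0.0003
t 2.8 pos [0.5137 0.0938 0.0767] tcp rel axis in tool mm [ 22.  -25.3  -7.7] yang 73.33 F tool [ 0.4 -0.4  0.3] q [ 0.16  0.39  1.9   0.    0.85 -1.12]
```

View pics/w2.png

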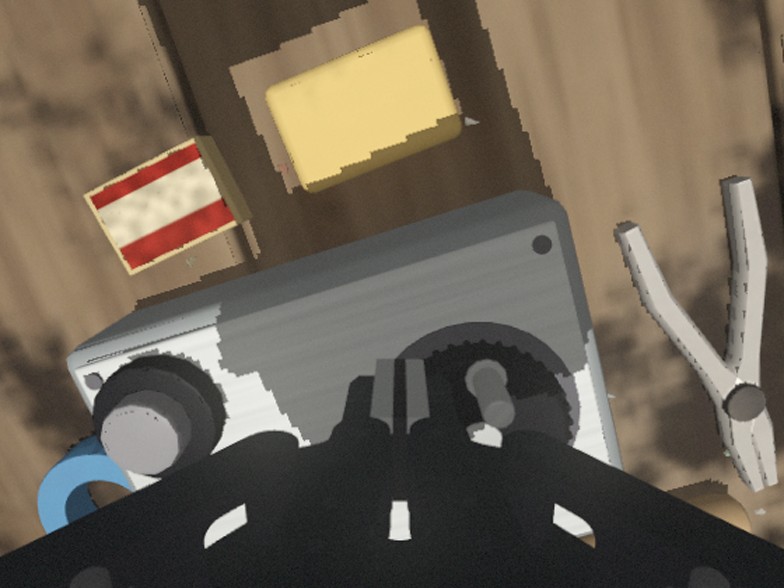

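View pics/s2.png

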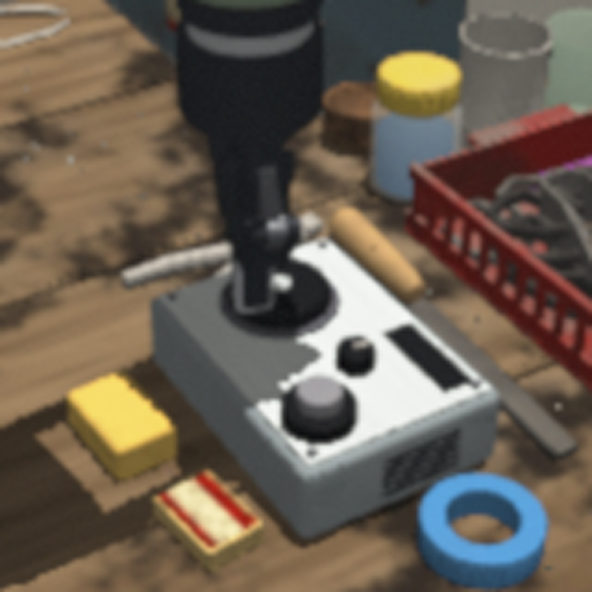

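```bash
python3 -m crank '[0,2,1,0,1, 0,4,1,0,1, 0,5,1,0,1, 0,6,1,0,1, 0,7,1,0,1, 0,8,1,0,1]'; python3 rel.py
python3 - <<'E'
from h import *
p,d=ctrl.camera("wrist");big("w3",p,(180,190,460,400),2.8)
E
```

```text
t: 3.65
ee_pos: [0.5158, 0.1015, 0.0753]
ee_rot: [0.145, 0.989, 0.0, -0.0]
force: [-1.3, -1.1, 0.2]
width: 0.0004
t 3.65 pos [0.5158 0.1015 0.0753] tcp rel axis in tool mm [ 22.3 -17.4  -6.3] yang 73.34 F tool [ 1.  -1.4 -0.2] q [ 0.17  0.39  1.89  0.    0.85 -1.11]
```

View pics/w3.png

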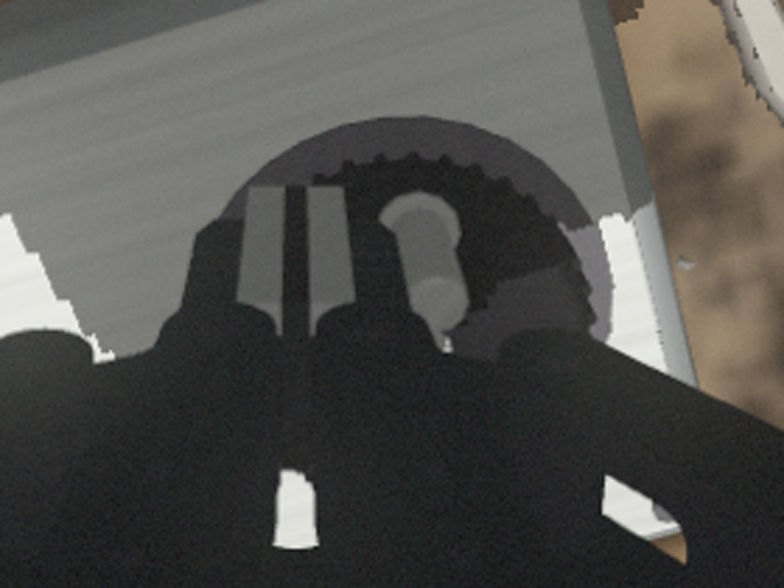

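```bash
python3 -m crank '[0.9,1.2,0,3,1, 1.7,2.4,0,6,1, 2.4,3.6,0,9,1, 3.1,5,0,12,1]'; python3 rel.py;  python3 -m crank '[0.5,0.8,0,2,1, 1,1.6,0,4,1, 1.4,2.5,0,6,1, 1.8,3.3,0,8,1, 1.8,3.3,0,8,1, 1.8,3.3,0,8,1]'; python3 rel.py
python3 - <<'E'
from h import *
p,d=ctrl.camera("wrist");big("w4",p,(180,190,460,400),2.8)
E
```

```text
t: 4.2
ee_pos: [0.5138, 0.1061, 0.0753]
ee_rot: [0.248, 0.969, -0.001, -0.0]
force: [-0.6, -5.0, 1.0]
width: -0.0002
t 4.2 pos [0.5138 0.1061 0.0753] tcp rel axis in tool mm [ 22.1 -18.6  -6.2] yang 61.28 F tool [-1.9 -4.7 -1. ] q [ 0.18  0.39  1.89 -0.    0.85 -0.89]
t: 4.95
ee_pos: [0.5143, 0.1111, 0.0753]
ee_rot: [0.314, 0.949, 0.0, 0.0]
force: [0.2, 0.5, -0.4]
width: 0.0001
t 4.95 pos [0.5143 0.1111 0.0753] tcp rel axis in tool mm [ 21.9 -17.1  -6.3] yang 53.35 F tool [0.2 0.5 0.4] q [ 0.19  0.4   1.89  0.    0.85 -0.74]
```

View pics/w4.png

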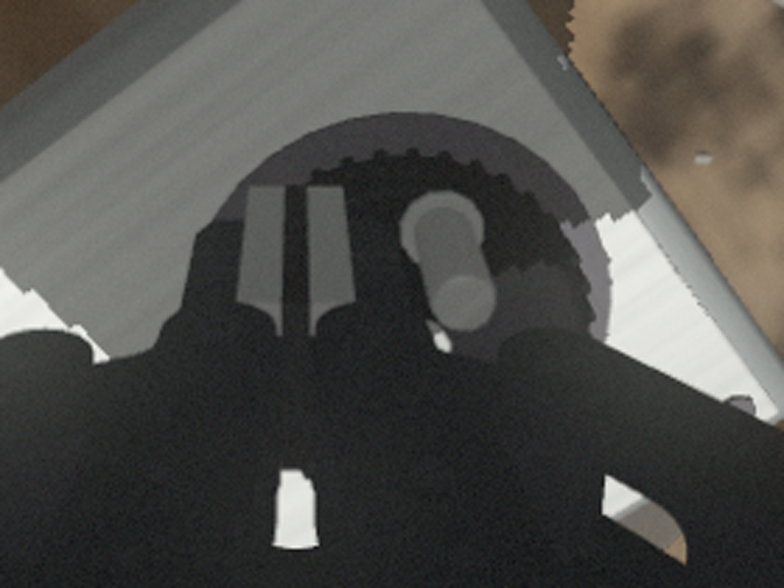

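```bash
cat > peg.py <<'E'
from h import *
import sys
s=ctrl.read_state();p,d=ctrl.camera("wrist");C=cam("wrist",s)
n=sys.argv[1];big(n,p,(180,190,460,400),2.8)
E
python3 -m crank '[1.4,2,0,5,1, 2.7,4.1,0,10,1, 3.7,6.3,0,15,1, 4.3,7.6,0,18,1, 4.7,9,0,21,1]'; python3 rel.py;  python3 -m crank '[0.4,0.8,0,2,1, 0.7,1.7,0,4,1, 0.9,2.6,0,6,1, 1,3.6,0,8,1, 1,4,0,9,1, 1,4,0,9,1]'; python3 rel.py
python3 peg.py w5
python3 - <<'E'
from h import *
s=ctrl.read_state();print(ray(cam("wrist",s),[(180+465/2.8,190+303/2.8)],.093))
E
```

```text
t: 5.62
ee_pos: [0.5146, 0.1201, 0.0752]
ee_rot: [0.483, 0.876, -0.001, -0.001]
force: [-2.4, -3.7, 3.0]
width: 0.0001
t 5.625 pos [0.5146 0.1201 0.0752] tcp rel axis in tool mm [ 21.8 -18.8  -6.1] yang 32.27 F tool [-1.9 -4.  -3. ] q [ 0.21  0.4   1.88 -0.    0.86 -0.35]
t: 6.38
ee_pos: [0.5191, 0.124, 0.0753]
ee_rot: [0.549, 0.835, 0.0, 0.0]
force: [-0.5, -0.1, -1.0]
width: 0.0001
t 6.375 pos [0.5191 0.124  0.0753] tcp rel axis in tool mm [ 20.4 -16.3  -6.3] yang 23.33 F tool [ 0.1 -0.5  1. ] q [ 0.21  0.4   1.87  0.    0.86 -0.19]
[[0.53932575 0.13359433 0.093     ]]
```

View pics/w5.png

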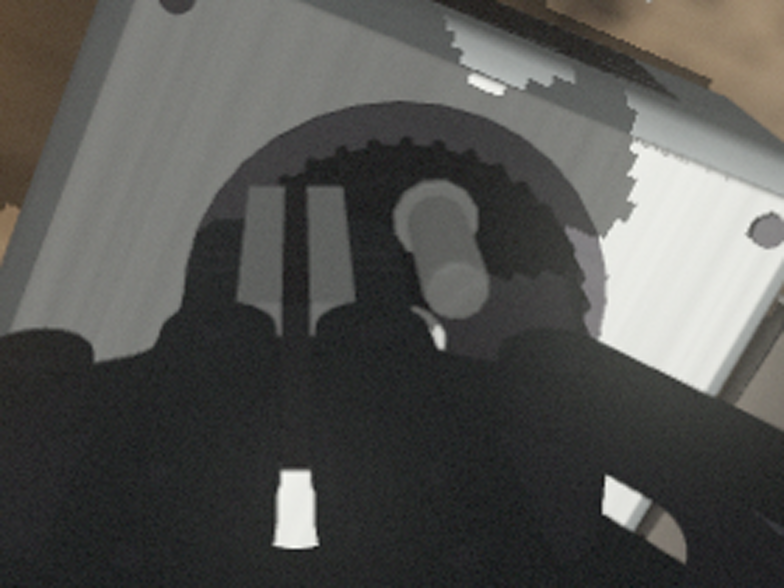

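```bash
python3 -m crank '[2,1.4,0,5,1, 3.7,3.5,0,10,1, 4.7,5.6,0,15,1, 5.2,6.9,0,18,1, 5.8,8.8,0,22,1]'; python3 rel.py
```

```text
t: 7.05
ee_pos: [0.5227, 0.1324, 0.0752]
ee_rot: [0.7, 0.715, -0.002, -0.001]
force: [-4.8, 0.2, 4.0]
width: -0.0002
t 7.05 pos [0.5227 0.1324 0.0752] tcp rel axis in tool mm [ 21.1 -19.   -6.1] yang 1.21 F tool [ 0.3 -4.8 -4. ] q [0.23 0.41 1.86 0.   0.87 0.21]
```

```bash
python3 -m crank '[0.6,0.8,0,2,1, 1.1,1.5,0,4,1, 1.6,2.3,0,6,1, 2.1,3.2,0,8,1, 2.1,3.2,0,8,1, 2.1,3.2,0,8,1]'; python3 rel.py; python3 peg.py w6
```

```text
t: 7.8
ee_pos: [0.5278, 0.1348, 0.0753]
ee_rot: [0.747, 0.665, 0.0, 0.0]
force: [-0.3, -0.2, -1.1]
width: 0.0001
t 7.8 pos [0.5278 0.1348 0.0753] tcp rel axis in tool mm [ 21.3 -16.9  -6.3] yang -6.66 F tool [-0.2 -0.2  1.1] q [0.23 0.42 1.85 0.   0.87 0.35]
```

View pics/w6.png

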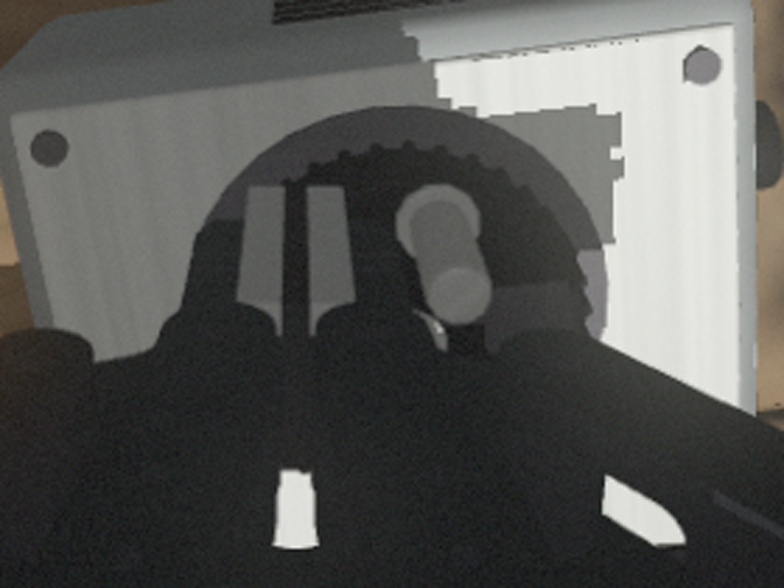

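```bash
python3 -m crank '[1.4,1.9,0,5,1, 2.7,4,0,10,1, 3.8,6.1,0,15,1, 4.3,7.5,0,18,1, 4.9,9.3,0,22,1]'; python3 rel.py; python3 -m crank '[0.6,0.8,0,2,1, 1.1,1.5,0,4,1, 1.6,2.3,0,6,1, 2.1,3.2,0,8,1, 2.1,3.2,0,8,1, 2.1,3.2,0,8,1]'; python3 rel.py; python3 peg.py w7
```

```text
t: 8.48
ee_pos: [0.5358, 0.1391, 0.0752]
ee_rot: [0.861, 0.509, -0.001, -0.001]
force: [-3.5, 2.1, 2.6]
width: 0.0004
t 8.475 pos [0.5358 0.1391 0.0752] tcp rel axis in tool mm [ 20.9 -18.8  -6.2] yang -28.82 F tool [ 0.2 -4.1 -2.6] q [0.23 0.43 1.83 0.   0.89 0.73]
t: 9.22
ee_pos: [0.5413, 0.1389, 0.0753]
ee_rot: [0.894, 0.449, 0.0, -0.0]
force: [-0.2, 0.5, -0.3]
width: 0.0001
t 9.225 pos [0.5413 0.1389 0.0753] tcp rel axis in tool mm [ 21.3 -16.9  -6.3] yang -36.65 F tool [ 0.3 -0.5  0.3] q [0.23 0.44 1.82 0.   0.89 0.87]
```

View pics/w7.png

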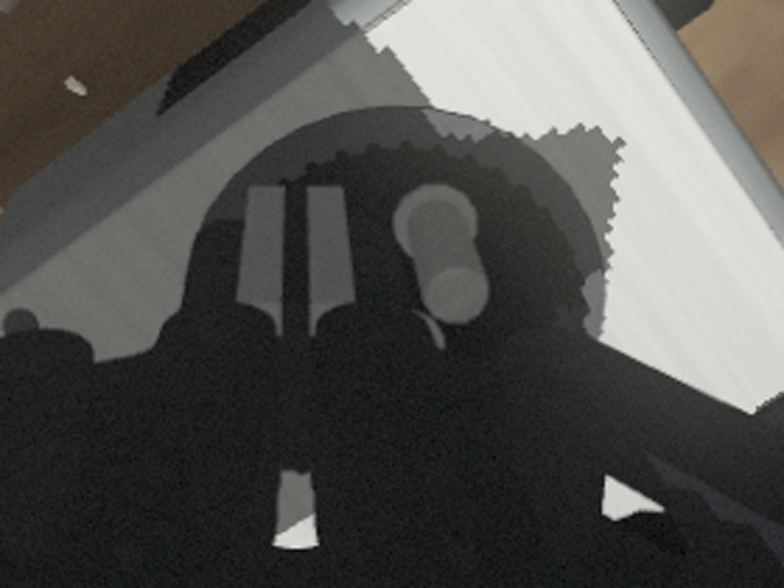

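```bash
python3 -m crank '[0,-3,0,0,1, 0,-6,-2,0,1, 0,-6,-15,0,1, 0,-6,-40,0,1, 0,-6,-80,0,1, 0,-6,-120,0,1, 0,-6,-120,0,1, 0,-6,-120,0,1]'; python3 rel.py
python3 - <<'E'
from h import *
p,d=ctrl.camera("top");big("t8",p,(225,150,405,290),4.4)
p,d=ctrl.camera("side");big("s8",p,(225,190,385,310),5)
E
```

```text
t: 10.28
ee_pos: [0.536, 0.1424, 0.1954]
ee_rot: [0.894, 0.449, -0.0, -0.0]
force: [0.1, -0.3, -0.4]
width: -0.0002
t 10.275 pos [0.536  0.1424 0.1954] tcp rel axis in tool mm [  21.   -23.3 -126.4] yang -36.66 F tool [-0.2  0.2  0.4] q [0.24 0.31 1.67 0.   1.16 0.88]
```

View pics/t8.png

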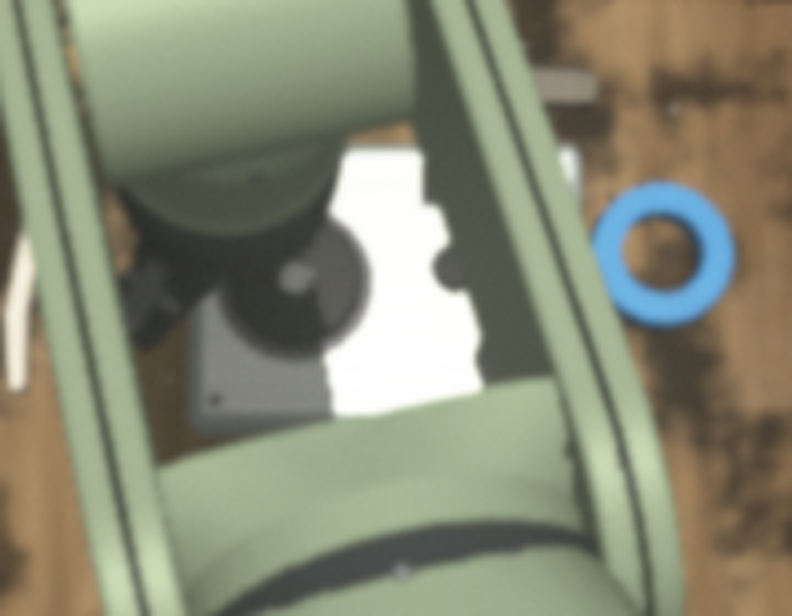

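View pics/s8.png

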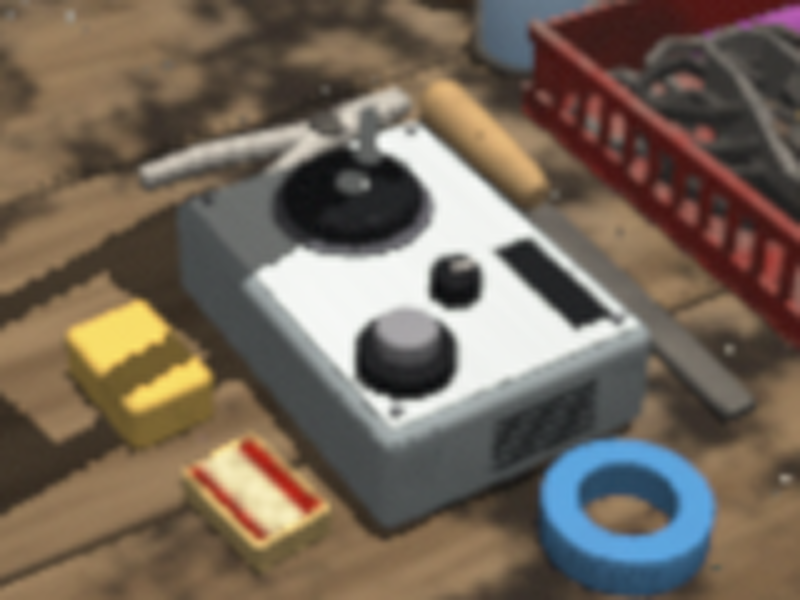

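```bash
python3 - <<'E'
from h import *
S=cam("side");s_=lambda x,y:(225+(x+.5)/5-.5,190+(y+.5)/5-.5)
A=np.array([.5416,.1115])
for a,b in(((304,147),(370,110)),):
    for q in(a,b):
        v=ray(S,s_(*q),.093)[0][:2]-A;print(v*1000,np.degrees(np.arctan2(v[1],v[0])))
v=ray(S,s_(370,152),.069)[0][:2]-A;print(v*1000,np.degrees(np.arctan2(v[1],v[0])))
s=ctrl.read_state();Rt=R.from_quat(s["ee_rot"]).as_matrix()
print((np.array([.5070,.0110,.13])-s["ee_pos"])@Rt*1000)
E
```

```text
[-21.21618116   4.50559663] 168.01044396541675
[17.1974394  14.32923496] 39.80170816730046
[18.42100214 16.0483947 ] 41.06241119456133
[-122.29843089   55.60406726   64.35479031]
```

```bash
python3 -m crank '[-30,14,0,0,1, -65,30,0,0,1, -95,44,0,0,1, -115,53,20,0,1, -122,56,50,0,1, -122,56,64,0,1, -122,56,64,0,1, -122,56,64,0,1]'; python3 rel.py
python3 - <<'E'
from h import *
s=ctrl.read_state();p,d=ctrl.camera("wrist");big("w9",p,(0,0,560,420),1.4)
p,d=ctrl.camera("side");big("s9",p,(225,190,385,310),5)
Rt=R.from_quat(s["ee_rot"]).as_matrix();C=cam("wrist",s)
print(proj(C,[[.507,.011,.078],[.5416,.1115,.069]])*1.4)
E
```

```text
t: 11.38
ee_pos: [0.5092, 0.0117, 0.1319]
ee_rot: [0.893, 0.449, 0.001, 0.0]
force: [-0.3, 0.4, 0.2]
width: -0.0002
t 11.375 pos [0.5092 0.0117 0.1319] tcp rel axis in tool mm [-99.8  33.3 -63. ] yang -36.62 F tool [ 0.1 -0.4 -0.2] q [0.   0.3  1.86 0.   0.97 0.64]
[[397.14459276 333.52265762]
 [307.89788966  60.99067539]]
```

View pics/w9.png

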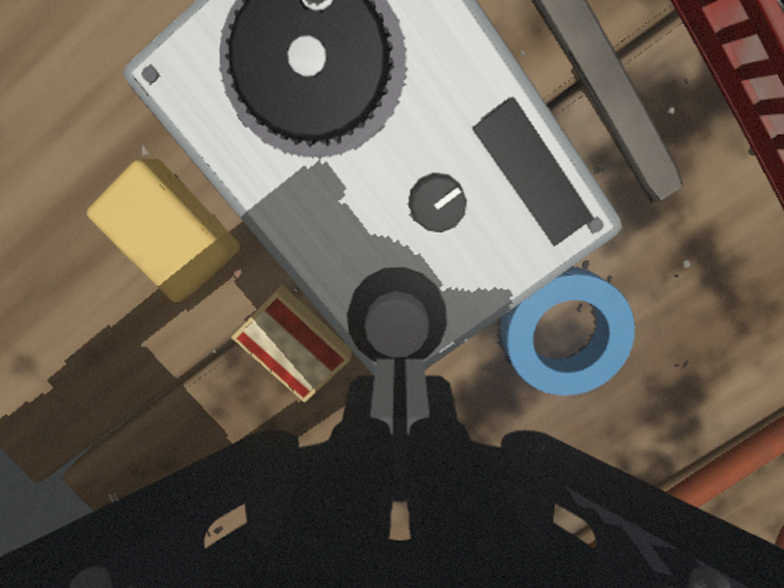

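View pics/s9.png

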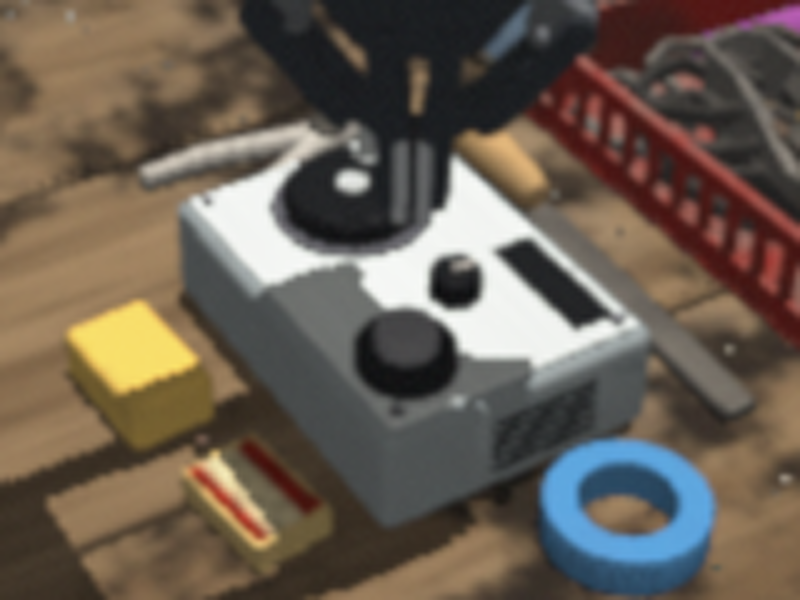

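```bash
python3 -m crank '[1,0,20,0,1, 1,0,36,0,1, 1,0,46,0,1, 1,0,50,0,1, 1,0,50,0,1, 1,0,52,0,1, 1,0,54,0,1, 1,0,56,0,1, 1,0,57,0,1, 1,0,57,0,1]'; python3 rel.py
```

```text
t: 12.72
ee_pos: [0.5094, 0.012, 0.0745]
ee_rot: [0.894, 0.449, 0.0, 0.0]
force: [0.2, -0.7, 2.5]
width: -0.0
t 12.725 pos [0.5094 0.012  0.0745] tcp rel axis in tool mm [-99.5  33.3  -5.6] yang -36.66 F tool [-0.5  0.6 -2.5] q [0.   0.37 1.93 0.   0.84 0.64]
```

```bash
python3 -m crank '[0,0,1,0,1, 0,0,2,0,1, 0,0,2.5,0,1, 0,0,3,0,1, 0,0,3,0,1]'; python3 rel.py; python3 -m crank '[0,0,0.5,0,1, 0,0,1,0,1, 0,0,1,0,1]'; python3 rel.py
```

```text
t: 13.35
ee_pos: [0.5094, 0.012, 0.072]
ee_rot: [0.894, 0.449, 0.0, 0.0]
force: [-0.4, -0.2, 8.6]
width: -0.0005
t 13.35 pos [0.5094 0.012  0.072 ] tcp rel axis in tool mm [-99.5  33.3  -3. ] yang -36.66 F tool [-0.4 -0.2 -8.6] q [0.   0.38 1.93 0.   0.83 0.64]
t: 13.72
ee_pos: [0.5095, 0.012, 0.0719]
ee_rot: [0.894, 0.449, 0.001, 0.0]
force: [-2.3, -0.4, 15.2]
width: 0.0001
t 13.725 pos [0.5095 0.012  0.0719] tcp rel axis in tool mm [-99.4  33.3  -2.9] yang -36.66 F tool [ -1.7  -1.6 -15.2] q [0.   0.38 1.93 0.   0.83 0.64]
```

Bottomed out: the force climbs to 15 N with no further travel at z = 0.072. Next I release the button and check.

```bash
python3 -m crank '[0,0,-2,0,1, 0,0,-6,0,1, 0,0,-12,0,1, 0,0,-40,0,1, 0,0,-90,0,1, 0,0,-140,0,1, 20,0,-180,0,1, 20,0,-200,0,1, 20,0,-200,0,1, 20,0,-200,0,1]'; python3 rel.py
python3 - <<'E'
from h import *
s=ctrl.read_state();p,d=ctrl.camera("wrist");big("w10",p,(0,0,560,420),1.4)
p,d=ctrl.camera("side");big("s10",p,(225,190,385,310),5)
E
```

```text
t: 14.98
ee_pos: [0.5199, 0.0279, 0.2687]
ee_rot: [0.894, 0.449, -0.001, -0.001]
force: [-0.1, 0.1, 0.6]
width: 0.0001
t 14.975 pos [0.5199 0.0279 0.2687] tcp rel axis in tool mm [ -80.8   31.7 -199.7] yang -36.67 F tool [ 0.  -0.1 -0.6] q [0.03 0.21 1.62 0.   1.31 0.67]
```

View pics/w10.png

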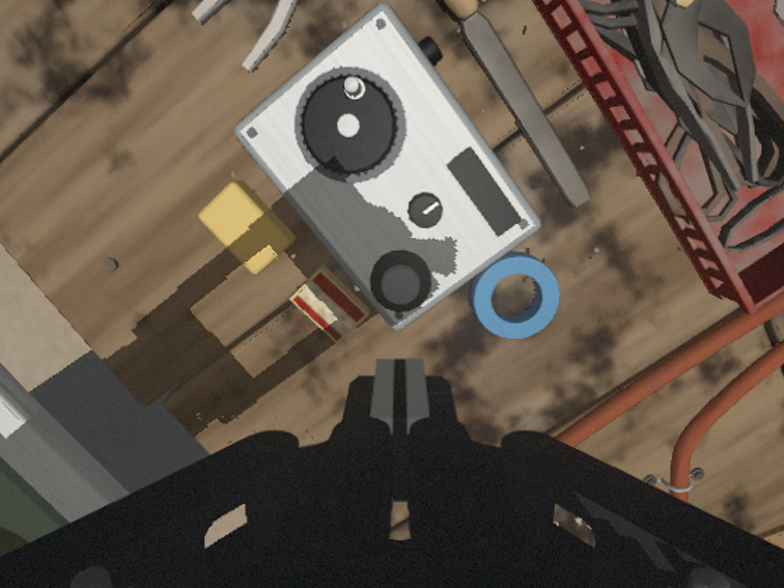

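View pics/s10.png

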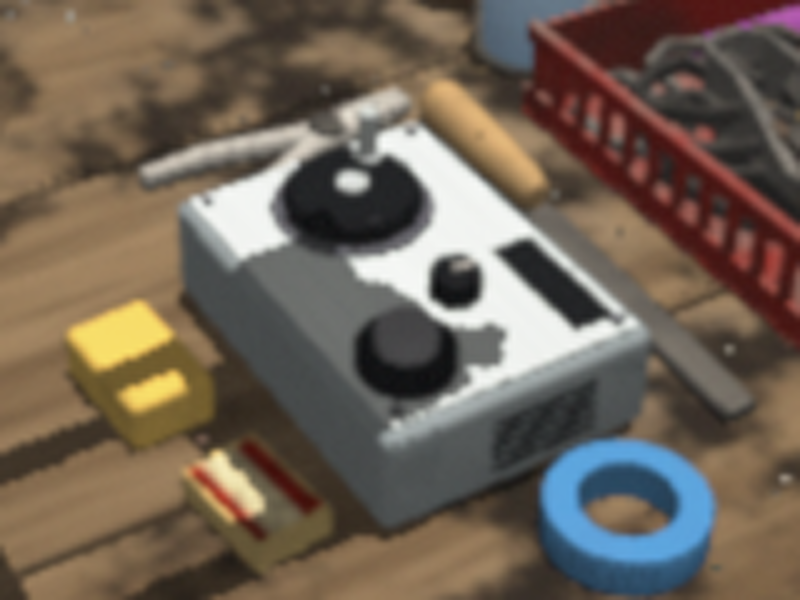

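```bash
python3 - <<'E'
from h import *
s=ctrl.read_state();C=cam("wrist",s)
a=ray(C,[(348/1.4,125/1.4)],.069)[0];b=ray(C,[(352/1.4,85/1.4)],.093)[0];v=b-a
print(a,b,np.hypot(*v[:2])*1000,np.degrees(np.arctan2(v[1],v[0])))
ctrl.hand_in()
E
```

```text
[0.54245699 0.11289275 0.069     ] [0.55904528 0.1266737  0.093     ] 21.565851332267677 39.718572629657785
the job is handed in; nothing more can be done
```

The big dial was pushed four clicks clockwise, then the button was pressed fully down and let up, and the job is handed in. It took about 15 s of the 54 s. No verdict came back on hand-in.

- **Dial:** I pushed the peg with the back of the shut fingers, following the arc one click at a time. At the readings I took, the force rose to about 4 to 6 N and dropped to about 0 after each snap. From the wrist camera the peg went from about 162° to about 40° around the dial axis, a turn of about 122° against the wanted 120°.
- **Button:** After backing off the dial I pressed the button to a firm stop. The fingertip held at 72 mm while the force climbed to 15 N, which is the 6 mm of travel.
- **Button up again:** It looks up in the last side picture, but I judged that by eye and did not measure it.
- **Surroundings:** The small dial's mark and all the bystanders I could see looked unmoved in the last side and wrist pictures. The arm is clear of everything at a height of 0.27 m.

**Disagreement:** The coarser side-view check right after the turn gave about 128°. I took that as pixel error from the oblique angle; a fifth click would have shown as 150°.

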